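# Level the bathroom basket shelf with a spirit level

## Robot

A 6-joint arm with a two-finger parallel gripper is mounted at the origin on the work surface. World frame = base frame: x ahead of the robot, y to its left, z up, the work surface at z = 0. Lengths are in m, angles in rad, forces in N, time in s.
With the tool pointing down it reaches from about 0.3 to 0.875 m from the base axis. Payload 6.4 kg.
Tool frame: the origin (TCP) lies at the very end of the fingers, on their centre line; the grasp point (between the pads) lies 19 mm behind it; x points along the fingers, y is the direction in which the jaws open and shut, and the axes are right-handed (so a half turn about x gives the same grasp; the last joint's range is limited). The gripper opens to 85 mm and grips with 20 to 120 N. Pads are 22 mm wide; open, the fingers measure 114 mm over their backs; the gripper's body (76 mm by 85 mm) begins 54 mm behind the grasp point. The pads swing forward as they close: fully open they stand 13 mm farther back than shut.
Start: joints at [-1.497, 0.181, 1.607, -0, 1.354, -0.206], TCP at [0.159, -0.553, 0.206] pointing down, gripper open.
Joint ranges: [-2.99, 2.99], [-0.89, 2.07], [0.3, 2.58], [-1.14, 4.28], [0, 2.63], [-3.12, 3.12]. Speed limits (rad/s): [2.57, 2.57, 3.01, 3.14, 3.14, 3.14].

## Interface

Orientations are given as a unit quaternion [w, x, y, z].
In Python, from bench import status, optics, hand_in gives the robot as it stands. The module is installed in compiled form; this text tells all that it offers.
- The arm moves only by the shell command python3 -m jog 'ROWS'. ROWS is JSON, one flat list of numbers, 5 for each row, row after row: the shift along the tool's x, y, z in mm, then the turn about the tool's x in degrees, then the opening in per cent of the stroke, from 0 (shut) to 100 (fully open). In form: [tx, ty, tz, yaw, gripper, tx, ty, tz, yaw, gripper, ...]. A call has exactly 5 rows; each row is the pose to reach, as a shift and turn from the pose commanded when the call began, along the tool's axes at that moment; what a row does not reach only later rows make up. A row lasts 1/10 s, in which the tool goes at most 50 mm and 8.59 degrees, less where a joint would pass 70% of its speed; a pose out of reach is approached as far as the arm can. A call with a gripper value outside its range is refused whole. The fingers move at their own pace and stop on an object; the grip force is fixed at half the most. Time passes only in rows, so rows that repeat a pose let the fingers close, or fill a call up. It gives the time, the measured TCP pose, the force and the opening at its end, in the units of the state.
- status.get_obs(): the state, without advancing time (a new reading comes with each control period).
- optics.camera(name): name is "scene" or "top" or "wrist"; returns the picture (420x560x3 uint8, red, green, blue); there is no depth.
- optics.get_calibration(name): a dict with "vertical_fov" (degrees; the focal length in pixels is half the picture's height over the tangent of half this angle, whatever the lens; pixels are square), "cx", "cy" (the principal point, pixels), "extrinsics" (4x4, takes a point from camera to world coordinates). Camera axes: x right, y up, looking along -z (the intrinsics and any distortion apply to the point x, -y, -z); pixel columns grow to the right and rows downward; lengths in m; the calibration is good to about 2 mm. A picture is of the moment at which its call begins: read the wrist's pose just before it. get_calibration takes no time and is no camera call; for the wrist camera it gives the pose at the moment of the call.
- hand_in(): hands the job in, once; it reports no verdict.
The state is a dict: "time_s": time; "q": joint angles; "dq": joint speeds; "joint_efforts": joint torques, N m; "eef_pos": TCP position; "eef_rot": TCP orientation; "wrist_force": force on the tool from outside, world axes, zero at the start; "torque": the same for the moment, N m; "opening": opening from 0.0 (shut) to 1.0 (fully open).
Only numpy, scipy, OpenCV 4.12 (cv2) and the standard library are available. Lean on these libraries where they do the work, as an engineer would, in place of code of your own. Each camera call takes 0.05 s, during which the arm holds its last target. There are 200 camera calls.

## Task

Level the basket shelf: lay the spirit level flat on the clear strip of board in front of the two baskets, parallel to the board's long edge, and turn the round knob of the levelling foot until the bubble stands centred between its two lines. Then press the level firmly down onto the board with roughly a kilo of push (10 N) and finish while still holding it pressed there with the bubble centred, so that the lock nut under the board can be tightened. Do not shift the shampoo bottle, the soap dish or the mug.

Things in the scene. Friction and masses are not known exactly. Their poses are not given: they have to be found in the camera images.
- level_mid (a point): Aluminium torpedo spirit level, 200 long (own y axis) x 24 wide (x) x 40 high (z), 0.26 kg, lying loose on its base on the counter right of the shelf. This point is its centre, 20 mm above its base. A 50 mm window in the middle of the top edge shows the vial under a clear cover flush with the top; press on the metal either side of it, more than 25 mm from the centre, evenly.
- bubble (a joint): The white 12 mm long bubble in the level's vial: its distance (m) from the vial's middle along the level's own +y, +-0.018 at most. It stands towards the higher end, 1.8 mm off for each 1 mm/m of slope, and settles in about 1 s. Two black lines stand 9 mm either side of the middle: the bubble is between them when within 3 mm of 0.
- board: Wooden shelf board, 480 long (y) x 260 deep (x) x 18 thick, two rattan baskets 72 high screwed on its back part. It stands on two fixed rubber feet at the right-hand end and one levelling foot, set too low, at the left; tips only about the fixed feet. Origin: on the fixed feet's line, at the underside, mid-depth, 50 mm from the right end; +y runs to the levelling foot, -x to the front edge.
- strip (a point): Point on the board's top face, about 48 mm above the counter, in the middle of the clear strip in front of the baskets where the level is to lie. The strip is 117 mm deep: this point is 52 mm from the front edge and 65 mm from the baskets. Its axes are the board's.
- knob_grip (a point): On the upright axis of the levelling foot, half-way up its round knurled black hand knob, 40 across, 26 high, 64 to 90 mm above the counter; grip it at any yaw. Clockwise from above lifts the board's left end, 4 mm a turn, and shifts the bubble of a level along the board 3 mm per rad to the left end; the knob keeps its height. It needs 1.7 to 3.6 rad, resists with 0.1 N m, and stays where left.
- shampoo: Closed blue plastic shampoo bottle, 60 across, 135 high, standing in the right-hand basket; origin at the centre of its base.
- soap_dish: Coconut shell soap dish with a bar of soap, 100 across, 28 high, in the left-hand basket; origin at the centre of its base.
- mug: White ceramic mug, 80 across, 92 high, on the counter to the left of the shelf; origin at the centre of its base.
There are look-alikes about, which are no part of the job. Of the things shaped like the part that bears level_mid, the aluminium one is meant.

How it is judged:
By the outcome, as a careful person would: the job done as asked, in the order asked, and still so for the second after the job is handed in, while the arm keeps its last pose, push and grip.
It also fails if it takes over 72 s, if anything falls off the work surface, if the arm or the gripper's body presses on something with over 40 N, if the wrist force passes 120 N, or if a joint passes its speed limit or range.

## Working session

There is one attempt and no reset: what is moved stays moved. The work goes in short steps, Python scripts to look and compute and a shell command to move; the robot and the scene stay as the last step left them, time stands still between calls to the robot, and variables do not carry over. Pictures are saved under pics/ and viewed, on a budget of 10 in all, crops included, one or two more only if the job needs it, and the job is handed in when it is done.

```bash
mkdir -p pics
python3 - <<'E'
from bench import status, optics
import cv2, numpy as np
o=status.get_obs(); print(o)
for n in ["scene","top","wrist"]:
    im=optics.camera(n); cv2.imwrite(f"pics/{n}0.png",im[:,:,::-1]); c=optics.get_calibration(n); print(n,{k:(np.round(v,4).tolist() if hasattr(v,'shape') else v) for k,v in c.items()})
a=[cv2.imread(f"pics/{n}0.png") for n in ["scene","top"]]
cv2.imwrite("pics/st0.png",cv2.resize(np.hstack(a),(800,300)))
E
```

```text
{'time_s': 0.0, 'q': array([-1.49730770e+00,  1.81541005e-01,  1.60801686e+00,  1.78666429e-05,
        1.35375855e+00, -2.06265614e-01]), 'dq': array([ 8.57401793e-04, -1.01233634e-03, -2.11606225e-04,  1.85836289e-03,
        2.38193837e-05, -6.17850659e-04]), 'joint_efforts': array([ 1.43492493e-04, -4.44878340e+01, -3.51337731e+01, -2.94541223e-04,
        9.10717790e-03,  1.39120723e-05]), 'eef_pos': array([ 0.15876651, -0.55203763,  0.20527991]), 'eef_rot': array([ 0.09797677,  0.70024708,  0.09919214, -0.70015391]), 'wrist_force': array([-0.23937151, -0.01878404,  0.41638313]), 'torque': array([0.01022952, 0.03063783, 0.00865797]), 'opening': 1.0004937576373683}
scene {'vertical_fov': 43.99698790072595, 'cx': 289.2501173757022, 'cy': 209.43478755043796, 'extrinsics': [[-0.5101, -0.6857, 0.5193, 1.286], [0.8601, -0.4029, 0.3129, 0.4849], [-0.0053, 0.6063, 0.7953, 1.2112], [0.0, 0.0, 0.0, 1.0]]}
top {'vertical_fov': 53.834702599054005, 'cx': 270.4256306607784, 'cy': 207.10745929323437, 'extrinsics': [[0.0047, 0.9964, -0.0845, 0.4561], [-0.9998, 0.0029, -0.0219, 0.0202], [-0.0216, 0.0846, 0.9962, 1.1119], [0.0, 0.0, 0.0, 1.0]]}
wrist {'vertical_fov': 67.29237763394595, 'cx': 273.38238087784873, 'cy': 212.09882284304004, 'extrinsics': [[0.2761, 0.9178, 0.2854, 0.2319], [-0.9611, 0.2644, 0.0796, -0.5311], [-0.0024, -0.2963, 0.9551, 0.3731], [0.0, 0.0, 0.0, 1.0]]}
```

View pics/top0.png

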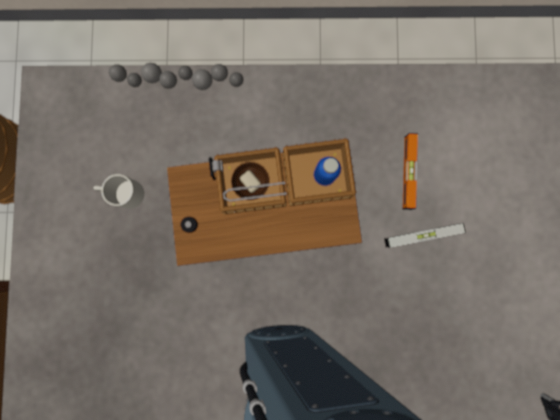

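View pics/scene0.png

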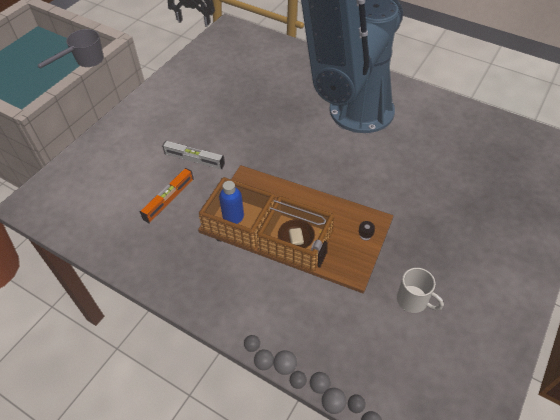

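Top view: two levels are present, an aluminium one at about (425,236) and an orange one at (411,171). The aluminium one is meant. The knob is at (189,225), the mug at (118,190), and the clear strip is along the board's lower edge. Next I'll measure positions by colour and confirm with a crop.

```bash
cat > h.py <<'E'
import numpy as np, cv2
from bench import status, optics
from scipy.spatial.transform import Rotation as R
def ray(c,u,v,z):
    f=210/np.tan(np.radians(c["vertical_fov"]/2)); E=np.array(c["extrinsics"])
    d=E[:3,:3]@np.array([(u-c["cx"])/f,-(v-c["cy"])/f,-1]); o=E[:3,3]
    return o+d*(z-o[2])/d[2]
def proj(c,p):
    f=210/np.tan(np.radians(c["vertical_fov"]/2)); E=np.array(c["extrinsics"])
    q=E[:3,:3].T@(np.array(p)-E[:3,3]); return c["cx"]-f*q[0]/q[2], c["cy"]+f*q[1]/q[2]
def tool():
    o=status.get_obs(); w=o["eef_rot"]; return o,R.from_quat([w[1],w[2],w[3],w[0]]).as_matrix()
def shift(target):
    o,M=tool(); return np.round(M.T@(np.array(target)-o["eef_pos"])*1000,1)
E
python3 - <<'E'
from h import *
c=optics.get_calibration("top"); im=cv2.imread("pics/top0.png"); hsv=cv2.cvtColor(im,cv2.COLOR_BGR2HSV)
# aluminium: bright, low saturation in the region
m=np.zeros(im.shape[:2],np.uint8); m[215:255,375:475]=(im[215:255,375:475].min(2)>125)*255
pts=np.argwhere(m)[:,::-1].astype(np.float32); r=cv2.minAreaRect(pts); b=cv2.boxPoints(r); print("alu",r)
g=np.zeros_like(m); 
w=np.array([ray(c,u,v,0.04) for u,v in b]); print(w.round(4).tolist(), w.mean(0))
# board
m=cv2.inRange(hsv,(5,100,40),(20,255,255)); m[:,:160]=0;m[:,365:]=0;m[:140]=0;m[275:]=0
cn=max(cv2.findContours(m,0,2)[0],key=cv2.contourArea); ap=cv2.approxPolyDP(cn,6,True)[:,0]
for u,v in ap: print("board",u,v,ray(c,u,v,0.047)[:2].round(4))
k=np.zeros_like(m); k[210:240,175:205]=(im[210:240,175:205].max(2)<45)*255
p=np.argwhere(k)[:,::-1]; print("knob",p.mean(0),p.min(0),p.max(0),ray(c,*p.mean(0),0.082))
o,M=tool(); print(M.round(3))
s=cv2.resize(im[130:270,160:480],(800,350),interpolation=cv2.INTER_CUBIC); cv2.imwrite("pics/crop1.png",s)
E
```

```text
alu ((426.6744079589844, 235.16917419433594), (16.363187789916992, 75.93223571777344), 74.26799011230469)
[[0.4693, -0.2585, 0.04], [0.5229, -0.4463, 0.04], [0.4826, -0.4562, 0.04], [0.4291, -0.269, 0.04]] [ 0.47599071 -0.35750669  0.04      ]
board 348 141 [ 0.7202 -0.158 ]
board 216 155 [0.6831 0.187 ]
board 223 171 [0.6407 0.1679]
board 213 178 [0.6222 0.1938]
board 209 162 [0.6645 0.205 ]
board 167 168 [0.6485 0.3152]
board 177 264 [0.3992 0.2829]
board 360 242 [ 0.4577 -0.1856]
knob [189.6728972  224.42056075] [182 218] [196 231] [0.49943735 0.24473091 0.082     ]
[[-0.     0.276 -0.961]
 [ 0.001 -0.961 -0.276]
 [-1.    -0.001 -0.   ]]
```

View pics/crop1.png

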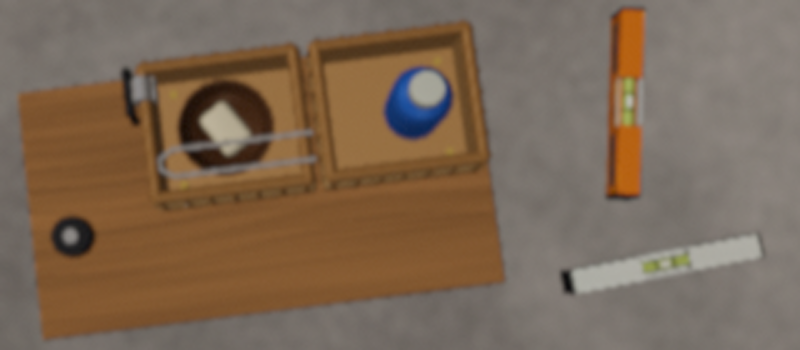

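The crop confirms it. The aluminium (light grey) level is at about (427,235) with a green vial in the middle, and the orange one is the look-alike. Now I'll fit its axis and compute the move.

Run:
```python
from h import *
c=optics.get_calibration("top"); im=cv2.imread("pics/top0.png")
m=np.zeros(im.shape[:2],np.uint8); m[215:255,375:475]=(im[215:255,375:475].min(2)>150)*255
n,l,st,ce=cv2.connectedComponentsWithStats(m); print(st[1:],n)
p=np.argwhere(m)[:,::-1].astype(np.float32); vx,vy,x,y=cv2.fitLine(p,cv2.DIST_HUBER,0,.01,.01).ravel()
a=ray(c,x,y,.04);b=ray(c,x+30*vx,y+30*vy,.04); print(x,y,a,np.degrees(np.arctan2(*(b-a)[[1,0]])))
print(ray(c,426.8,234.8,.04), ray(c,387,243,.04),ray(c,464.5,229,.04))
print(shift([.476,-.358,.205]))
```

```text
[[436 225  28  12 222]
 [425 231   3   1   3]
 [430 230   3   1   3]
 [390 233  29  14 230]
 [420 232   4   1   4]
 [425 235   2   1   2]
 [433 237   1   1   1]] 8
425.98895 235.00095 [ 0.47637423 -0.35576378  0.04      ] -78.44544594757184
[ 0.47689782 -0.35784237  0.04      ] [ 0.45544968 -0.25591515  0.04      ] [ 0.49215623 -0.45414244  0.04      ]
[   0.7  -99.  -358.5]
```

```bash
python3 -m jog '[0,-66,-239,-42,100,0,-66,-239,-42,100,0,-66,-239,-42,100,0,-66,-239,-42,100,0,-66,-239,-42,100]'
python3 -m jog '[50,55,-111,-43.5,100,50,55,-111,-43.5,100,50,55,-111,-43.5,100,50,55,-111,-43.5,100,50,55,-111,-43.5,100]'
python3 - <<'E'
from h import *
o,M=tool(); print(o["time_s"],o["eef_pos"],M.round(3).tolist(),o["q"].round(2),o["wrist_force"])
c=optics.get_calibration("wrist"); im=optics.camera("wrist")[:,:,::-1]; cv2.imwrite("pics/w1.png",im); np.save("c1.npy",c,allow_pickle=True)
E
```

```text
time_s: 0.65
eef_pos: [0.3718, -0.4217, 0.206]
eef_rot: [0.345, 0.617, 0.345, -0.617]
wrist_force: [0.3, -0.1, 0.4]
opening: 1.001
time_s: 1.15
eef_pos: [0.4763, -0.3565, 0.1549]
eef_rot: [0.547, 0.447, 0.548, -0.447]
wrist_force: [0.3, -0.6, 0.1]
opening: 0.998
1.15 [ 0.47629002 -0.35648781  0.15487327] [[-0.002, 0.98, 0.199], [0.002, 0.199, -0.98], [-1.0, -0.001, -0.002]] [-0.84  0.27  1.6  -0.    1.27 -1.04] [ 0.28803801 -0.59714343  0.0926993 ]
```

View pics/w1.png

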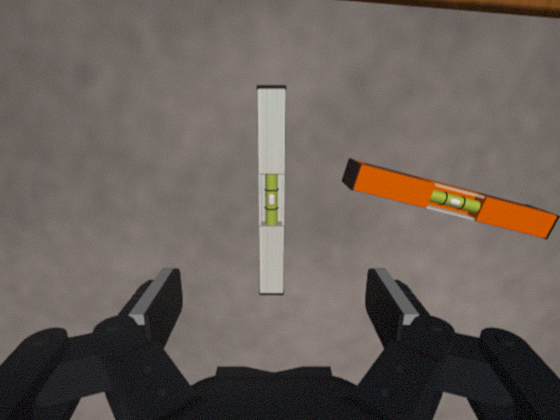

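The wrist view shows the aluminium level upright in the picture, with its ends at (271,88) and (271,294) and its window centred at (271,199). Orange is on the right.

Run:
```python
from h import *
c=np.load("c1.npy",allow_pickle=True).item()
im=cv2.imread("pics/w1.png"); m=np.zeros(im.shape[:2],np.uint8); m[85:300,240:300]=(im[85:300,240:300].min(2)>140)*255
p=np.argwhere(m)[:,::-1].astype(np.float32); vx,vy,x,y=cv2.fitLine(p,cv2.DIST_HUBER,0,.01,.01).ravel()
print(vx,vy,x,y, p.min(0),p.max(0))
ends=[ray(c,x+vx*(v-y)/vy,v,.04) for v in (88.5,199,293.5)]; print(ends); d=ends[2]-ends[0]; print(np.degrees(np.arctan2(d[1],d[0])),np.linalg.norm(d))
mid=(ends[0]+ends[2])/2; print(mid, shift([mid[0],mid[1],.006]))
o,M=tool(); print("jaw",np.degrees(np.arctan2(M[1,1],M[0,1])))
```

```text
0.00044067303 0.9999999 271.0335 187.1384 [257.  89.] [285. 292.]
[array([ 0.45522341, -0.26173697,  0.04      ]), array([ 0.47410223, -0.35533069,  0.04      ]), array([ 0.49375191, -0.45274586,  0.04      ])]
-78.59586475685454 0.19485594573308235
[ 0.47448766 -0.35724141  0.04      ] [149.3  -1.4   0. ]
jaw 11.884015298829727
```

```bash
python3 -m jog '[50,-1.5,0,0.5,100,100,-1.5,0,0.5,100,130,-1.5,0,0.5,100,147,-1.5,0,0.5,100,147,-1.5,0,0.5,100]'
python3 -m jog '[0,0,0,0,0,0,0,0,0,0,0,0,0,0,0,0,0,0,0,0,0,0,0,0,0]'
python3 -m jog '[0,0,0,0,0,0,0,0,0,0,0,0,0,0,0,0,0,0,0,0,0,0,0,0,0]'
python3 -m jog '[-20,0,0,0,0,-60,0,0,0,0,-110,0,0,0,0,-140,0,0,0,0,-140,0,0,0,0]'
python3 - <<'E'
from h import *
im=optics.camera("wrist")[:,:,::-1]; c=optics.get_calibration("wrist"); cv2.imwrite("pics/w2.png",im)
o,M=tool(); print(o["eef_pos"],o["q"].round(2),"jaw",np.degrees(np.arctan2(M[1,1],M[0,1])))
print(shift([.480,.055,.15]))
E
```

```text
time_s: 1.7
eef_pos: [0.4721, -0.3564, 0.0058]
eef_rot: [0.541, 0.453, 0.545, -0.453]
wrist_force: [-0.1, 0.2, -0.2]
opening: 0.997
time_s: 2.2
eef_pos: [0.4748, -0.3591, 0.0106]
eef_rot: [0.544, 0.452, 0.543, -0.452]
wrist_force: [-1.8, 0.4, 6.4]
opening: 0.252
time_s: 2.7
eef_pos: [0.4748, -0.3591, 0.0106]
eef_rot: [0.544, 0.452, 0.543, -0.452]
wrist_force: [-1.5, 1.3, 5.8]
opening: 0.249
time_s: 3.2
eef_pos: [0.4768, -0.3611, 0.1552]
eef_rot: [0.547, 0.452, 0.54, -0.453]
wrist_force: [0.3, -0.3, -1.9]
opening: 0.251
[ 0.47542363 -0.35965206  0.1519217 ] [-0.85  0.28  1.61  0.    1.25 -1.03] jaw 10.503674309597722
[ 3.000e-01  8.010e+01 -4.069e+02]
```

View pics/w2.png

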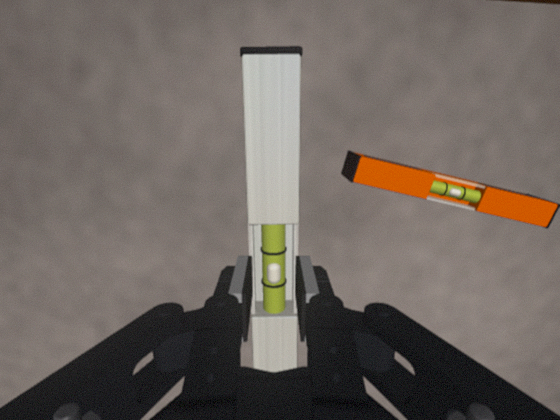

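Level is held cleanly across its middle, with the window at rows 224–314 between the pads. I'll carry it over the strip.

```bash
python3 -m jog '[0,40,-204,2,0,0,40,-204,2,0,0,40,-204,2,0,0,40,-204,2,0,0,40,-204,2,0]'
python3 -m jog '[0,33,-204,2.2,0,0,33,-204,2.2,0,0,33,-204,2.2,0,0,33,-204,2.2,0,0,33,-204,2.2,0]'
python3 - <<'E'
from h import *
im=optics.camera("wrist")[:,:,::-1]; im=optics.camera("wrist")[:,:,::-1]; im=optics.camera("wrist")[:,:,::-1];im=optics.camera("wrist")[:,:,::-1]
c=optics.get_calibration("wrist"); cv2.imwrite("pics/w3.png",im);np.save("c3.npy",c,allow_pickle=True)
o,M=tool(); print(o["time_s"],o["eef_pos"],o["q"].round(2),"jaw",np.degrees(np.arctan2(M[1,1],M[0,1])))
E
```

```text
time_s: 3.75
eef_pos: [0.4739, -0.1445, 0.1462]
eef_rot: [0.534, 0.461, 0.539, -0.46]
wrist_force: [0.8, -0.9, -3.0]
opening: 0.25
time_s: 4.25
eef_pos: [0.4767, 0.0608, 0.1471]
eef_rot: [0.526, 0.47, 0.529, -0.471]
wrist_force: [0.3, -1.3, -2.7]
opening: 0.253
4.45 [0.47827555 0.05524714 0.1480784 ] [-0.13  0.03  1.89 -0.    1.22 -0.24] jaw 6.300613878006766
```

View pics/w3.png

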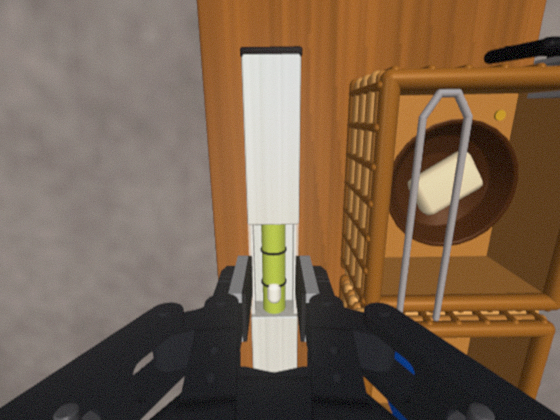

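View 3: the front board edge runs from (198,10) to (219,262), with the basket foot along column ~345. The level sits between them. I'll fit the edge.

Run:
```python
from h import *
c=np.load("c3.npy",allow_pickle=True).item()
im=cv2.imread("pics/w3.png"); sat=cv2.cvtColor(im,cv2.COLOR_BGR2HSV)[...,1]
E=[]
for v in range(5,255,5):
    r=cv2.GaussianBlur(sat,(5,5),0)[v,180:235]; u=180+np.argmax(r>110); E.append((u,v))
E=np.float32(E); vx,vy,x,y=cv2.fitLine(E,cv2.DIST_HUBER,0,.01,.01).ravel(); print(vx,vy,x,y)
P=[ray(c,x+vx*(v-y)/vy,v,.046) for v in (10,250)]; d=P[0]-P[1]; a=np.arctan2(d[1],d[0]); print(P,np.degrees(a)-90)
yb=np.array([np.cos(a),np.sin(a)]); xb=np.array([yb[1],-yb[0]])
t=np.array([.480,.055]); print("dist front", (t-P[0][:2])@xb, "tcp",(status.get_obs()["eef_pos"][:2]-P[0][:2])@xb)
# held level axis
zt=.148-.0106+.04
A=ray(c,271.5,55,zt);B=ray(c,273.5,223,zt);C=ray(c,274.5,313,zt);l=A-C; print("level",np.degrees(np.arctan2(l[1],l[0]))-90,(B+C)/2,np.linalg.norm(B-C), np.linalg.norm(A-(B+C)/2))
```

```text
0.076587066 0.9970629 206.8 127.5
[array([0.40573673, 0.1987753 , 0.046     ]), array([0.43041243, 0.00540439, 0.046     ])] 7.272106070928345
dist front 0.05546658916373964 tcp 0.053787292835834624
level 6.931172278246919 [0.4785184 0.0591047 0.1774   ] 0.04850455461197574 0.09491881741414376
```

```bash
python3 -m jog '[30,-2,0,-0.6,0,60,-2,0,-0.6,0,80,-2,0,-0.6,0,86,-2,0,-0.6,0,86,-2,0,-0.6,0]'
python3 -m jog '[1,0,0,0,0,1.5,0,0,0,0,2,0,0,0,0,2,0,0,0,0,2,0,0,0,0]'
```

```text
time_s: 4.95
eef_pos: [0.4762, 0.0545, 0.0623]
eef_rot: [0.528, 0.469, 0.529, -0.47]
wrist_force: [0.5, -0.9, -1.6]
opening: 0.251
time_s: 5.45
eef_pos: [0.4771, 0.0559, 0.0616]
eef_rot: [0.529, 0.469, 0.529, -0.469]
wrist_force: [0.2, -0.1, -2.4]
opening: 0.249
```

```bash
python3 -m jog '[1,0,0,0,0,1.5,0,0,0,0,2,0,0,0,0,2,0,0,0,0,2,0,0,0,0]'
python3 -m jog '[0.5,0,0,0,0,1,0,0,0,0,1.5,0,0,0,0,1.5,0,0,0,0,1.5,0,0,0,0]'
```

```text
time_s: 5.95
eef_pos: [0.4769, 0.0558, 0.0591]
eef_rot: [0.529, 0.469, 0.529, -0.469]
wrist_force: [0.2, -0.1, -3.3]
opening: 0.25
time_s: 6.45
eef_pos: [0.4769, 0.0559, 0.058]
eef_rot: [0.529, 0.469, 0.529, -0.469]
wrist_force: [-1.7, 0.6, 2.3]
opening: 0.255
```

```bash
python3 -m jog '[0,0,0,0,60,0,0,0,0,60,0,0,0,0,60,0,0,0,0,60,0,0,0,0,60]'
python3 -m jog '[-20,0,0,0,60,-60,0,0,0,60,-110,0,0,0,60,-150,0,0,0,60,-150,0,0,0,60]'
python3 - <<'E'
from h import *
for i in range(4): im=optics.camera("wrist")[:,:,::-1]
c=optics.get_calibration("wrist"); cv2.imwrite("pics/w4.png",im);np.save("c4.npy",c,allow_pickle=True)
o,M=tool(); print(o["time_s"],o["eef_pos"],o["wrist_force"],o["q"].round(2),"jaw",np.degrees(np.arctan2(M[1,1],M[0,1])))
im=optics.camera("top")[:,:,::-1]; cv2.imwrite("pics/t4.png",im)
im=optics.camera("scene")[:,:,::-1]; cv2.imwrite("pics/s4.png",im)
E
```

```text
time_s: 6.95
eef_pos: [0.4769, 0.0558, 0.0577]
eef_rot: [0.529, 0.469, 0.529, -0.469]
wrist_force: [0.5, -0.6, 0.5]
opening: 0.605
time_s: 7.45
eef_pos: [0.4809, 0.0554, 0.2143]
eef_rot: [0.533, 0.471, 0.526, -0.467]
wrist_force: [1.2, 0.2, -0.1]
opening: 0.601
7.65 [0.47592867 0.0559623  0.20631963] [-0.07026805 -0.03847623 -0.3807386 ] [-0.13 -0.04  1.84  0.    1.34 -0.25] jaw 6.901133611152021
```

View pics/w4.png

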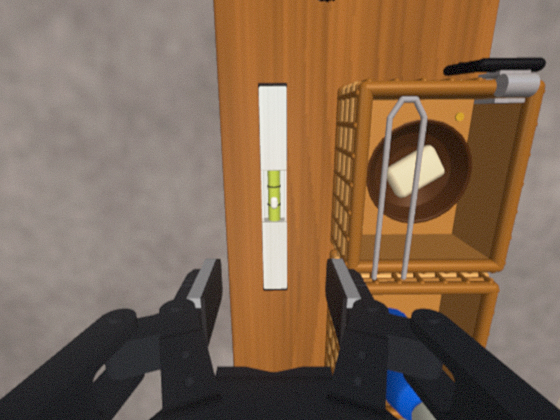

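Level lies on the strip parallel to the board edge. The bubble is at (274,203) against the vial middle (274,195), so it is about 8 mm towards the right end, which needs about 2.6 rad clockwise. Next, the knob.

Run:
```python
from h import *
c=np.load("c4.npy",allow_pickle=True).item(); im=cv2.imread("pics/w4.png")
h=cv2.cvtColor(im,cv2.COLOR_BGR2HSV); r=h[160:232,264:284]
w=(r[...,1]<90)&(r[...,2]>150); g=(r[...,0]>22)&(r[...,0]<45)&(r[...,1]>120)
for i in range(72): print(160+i, w[i,5:15].sum(), g[i].sum(), r[i,5:15,2].mean().astype(int), end=' | ')
print(shift([.4994,.2447,.206]))
```

```text
160 10 0 230 | 161 10 0 230 | 162 10 0 230 | 163 10 0 230 | 164 10 0 230 | 165 10 0 230 | 166 10 0 230 | 167 10 0 231 | 168 10 0 230 | 169 10 0 218 | 170 10 0 192 | 171 0 10 193 | 172 0 11 197 | 173 0 11 197 | 174 0 11 197 | 175 0 10 196 | 176 0 10 198 | 177 0 10 197 | 178 0 10 196 | 179 0 10 196 | 180 0 10 195 | 181 0 10 196 | 182 0 10 198 | 183 0 10 198 | 184 0 10 195 | 185 0 11 179 | 186 0 10 131 | 187 0 9 127 | 188 0 10 175 | 189 0 10 197 | 190 0 10 196 | 191 0 10 196 | 192 0 10 194 | 193 0 10 195 | 194 0 11 194 | 195 0 10 194 | 196 0 10 196 | 197 4 4 204 | 198 6 2 212 | 199 8 3 216 | 200 8 3 214 | 201 8 3 212 | 202 8 2 213 | 203 8 2 209 | 204 7 2 196 | 205 7 0 192 | 206 7 2 198 | 207 6 4 190 | 208 3 5 181 | 209 0 11 190 | 210 0 10 194 | 211 0 10 194 | 212 0 10 193 | 213 0 10 194 | 214 0 10 194 | 215 0 10 193 | 216 0 10 193 | 217 0 11 193 | 218 0 11 193 | 219 0 10 193 | 220 1 4 186 | 221 10 0 181 | 222 10 0 202 | 223 10 0 225 | 224 10 0 226 | 225 10 0 225 | 226 10 0 225 | 227 10 0 226 | 228 10 0 225 | 229 10 0 226 | 230 10 0 226 | 231 10 0 226 | [-1.000e-01  4.620e+01 -1.845e+02]
```

```bash
python3 -m jog '[0,46,-184,-43,100,0,46,-184,-43,100,0,46,-184,-43,100,0,46,-184,-43,100,0,46,-184,-43,100]'
python3 -m jog '[0,0,0,-43,100,0,0,0,-43,100,0,0,0,-43,100,0,0,0,-43,100,0,0,0,-43,100]'
python3 - <<'E'
from h import *
for i in range(4): im=optics.camera("wrist")[:,:,::-1]
c=optics.get_calibration("wrist"); cv2.imwrite("pics/w5.png",im);np.save("c5.npy",c,allow_pickle=True)
o,M=tool(); print(o["time_s"],o["eef_pos"],o["q"].round(2),"jaw",np.degrees(np.arctan2(M[1,1],M[0,1])))
print(proj(c,[.4994,.2447,.09]))
E
```

```text
time_s: 8.25
eef_pos: [0.4994, 0.2483, 0.2059]
eef_rot: [0.665, 0.239, 0.666, -0.239]
wrist_force: [0.0, -0.5, -0.6]
opening: 1.002
time_s: 8.75
eef_pos: [0.4996, 0.2439, 0.2059]
eef_rot: [0.706, -0.02, 0.708, 0.02]
wrist_force: [0.0, 0.7, 0.1]
opening: 0.999
8.95 [0.49989936 0.24390009 0.20657532] [ 0.24  0.14  1.65  0.    1.35 -1.38] jaw 92.6123351150444
(np.float64(273.61274108054243), np.float64(198.6734809752932))
```

View pics/w5.png

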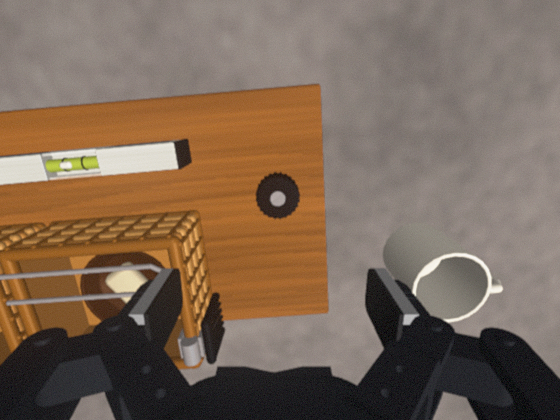

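The knob cap is at (278,198). The mug is well clear on the right, and the level end is at (185,155).

Run:
```python
from h import *
c=np.load("c5.npy",allow_pickle=True).item(); im=cv2.imread("pics/w5.png")
m=np.zeros(im.shape[:2],np.uint8); m[160:235,245:315]=(im[160:235,245:315].max(2)<75)*255
cn=max(cv2.findContours(m,0,2)[0],key=cv2.contourArea); x,y,w,h=cv2.boundingRect(cn); print(x,y,w,h)
(u,v),r=cv2.minEnclosingCircle(cn); print(u,v,r, ray(c,u,v,.085))
k=ray(c,278,198.5,.09); print(k, shift([*((k+ray(c,u,v,.083))[:2]/2),.063]))
```

```text
256 173 43 45
277.0 195.0 22.47230339050293 [0.49698963 0.24779833 0.085     ]
[0.4990483  0.24877229 0.09      ] [143.6   4.5  -1.1]
```

```bash
python3 -m jog '[50,4.5,-1,0,100,95,4.5,-1,0,100,125,4.5,-1,0,100,143,4.5,-1,0,100,143,4.5,-1,0,100]'
python3 -m jog '[0,0,0,0,0,0,0,0,0,0,0,0,0,0,0,0,0,0,0,0,0,0,0,0,0]'
python3 -c "
from h import *
o,M=tool(); print(o['eef_pos'],o['opening'],o['wrist_force'],'jaw',np.degrees(np.arctan2(M[1,1],M[0,1])))"
```

```text
time_s: 9.45
eef_pos: [0.4963, 0.2477, 0.0611]
eef_rot: [0.704, -0.017, 0.709, 0.016]
wrist_force: [-0.5, 0.4, -0.5]
opening: 1.002
time_s: 9.95
eef_pos: [0.4996, 0.2486, 0.0654]
eef_rot: [0.707, -0.017, 0.706, 0.018]
wrist_force: [0.3, 0.7, 0.6]
opening: 0.147
[0.49964368 0.24860577 0.06543429] 0.14682539206259806 [0.33465048 0.65082417 0.6001601 ] jaw 92.83622256179147
```

Opening 0.147 is too small for a 40 mm knob, so I'll look.

Run:
```python
from h import *
im=optics.camera("wrist")[:,:,::-1]; s=optics.camera("scene")[:,:,::-1]
s=cv2.resize(s[150:350,300:500],(400,400),interpolation=cv2.INTER_CUBIC)
cv2.imwrite("pics/w6.png",np.hstack([cv2.resize(im,(400,300)),s[50:350]])); cv2.imwrite("pics/w6f.png",im)
o=status.get_obs(); print(o["opening"],o["wrist_force"],o["torque"])
```

```text
0.00034649724151592567 [-0.31095675 -0.61340649 -0.40000122] [ 0.02280159 -0.02604367 -0.03117502]
```

View pics/w6.png

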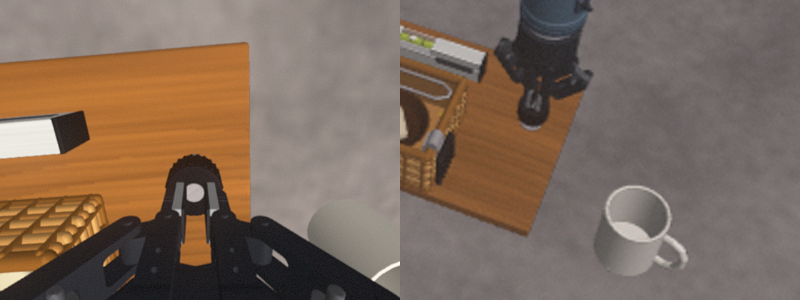

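Run:
```python
from h import *
c=optics.get_calibration("wrist"); o,M=tool(); p=o["eef_pos"]; print(p,o["time_s"])
for z in (0,.01,.02,.03,.04): print(z,proj(c,p+[0,0,z]))
for u,v in ((273,269),(272,218)): print(ray(c,u,v,.09),ray(c,u,v,.077))
c=optics.get_calibration("scene"); print(proj(c,p),proj(c,[.498,.2485,.09]))
```

```text
[0.49938201 0.24853511 0.06507742] 10.05
0 (np.float64(272.46809839797146), np.float64(250.7946433118915))
0.01 (np.float64(272.4413003621954), np.float64(258.36107082475417))
0.02 (np.float64(272.41137116903457), np.float64(266.8115808719359))
0.03 (np.float64(272.3777279890084), np.float64(276.310735403168))
0.04 (np.float64(272.3396337745092), np.float64(287.0666398685662))
[0.49805966 0.24877455 0.09      ] [0.5048306  0.24910965 0.077     ]
[0.47115269 0.24697323 0.09      ] [0.47547146 0.24714417 0.077     ]
(np.float64(365.3835947502905), np.float64(231.90808427826607)) (np.float64(366.6456023743623), np.float64(226.14385881175048))
```

Run:
```python
from h import *
a=cv2.imread("pics/w6f.png")[190:350,180:380]
b=optics.camera("wrist")[:,:,::-1][190:350,180:380]
cv2.imwrite("pics/w7.png",np.hstack([cv2.resize(q,(400,320),interpolation=cv2.INTER_CUBIC) for q in (a,b)]))
```

```text
(no output)
```

View pics/w7.png

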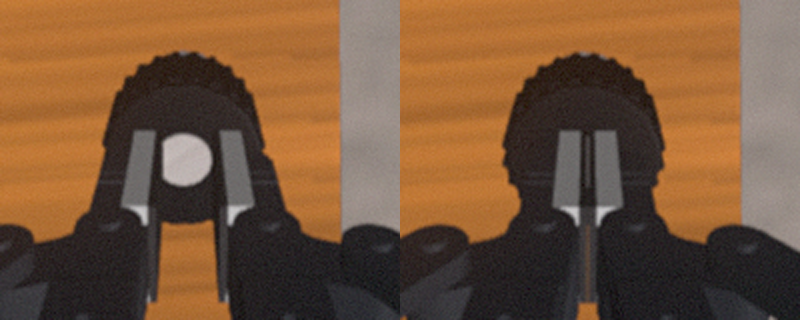

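Images and reading disagree. The fingertips look as if they closed just above the knob top, although the TCP reads z=0.065. I'll test cheaply with the shut fingers moved down 3 mm, watching the force.

```bash
python3 -m jog '[1,0,0,0,0,2,0,0,0,0,3,0,0,0,0,3,0,0,0,0,3,0,0,0,0]'
```

```text
time_s: 10.6
eef_pos: [0.4995, 0.2486, 0.0648]
eef_rot: [0.707, -0.018, 0.707, 0.018]
wrist_force: [-9.7, -3.3, 24.1]
opening: 0.002
```

The 24 N contact confirms it: the real tips are about 25 mm higher than the reading suggests. I'll back off, open, go about 25 mm lower and regrip.

```bash
python3 -m jog '[-6,0,0,0,100,-6,0,0,0,100,-6,0,0,0,100,-6,0,0,0,100,-6,0,0,0,100]'
python3 -m jog '[4,0,0,0,100,10,0,0,0,100,16,0,0,0,100,22,0,0,0,100,26,0,0,0,100]'
python3 -m jog '[0,0,0,0,0,0,0,0,0,0,0,0,0,0,0,0,0,0,0,0,0,0,0,0,0]'
python3 -c "
from h import *
im=optics.camera('wrist')[:,:,::-1];cv2.imwrite('pics/w8.png',im[180:420,150:400])
o,M=tool(); print(o['q'].round(2),o['eef_pos'],o['opening'],o['wrist_force'],o['torque'],'jaw',np.degrees(np.arctan2(M[1,1],M[0,1])))"
```

```text
time_s: 11.1
eef_pos: [0.4988, 0.2484, 0.0671]
eef_rot: [0.707, -0.018, 0.707, 0.017]
wrist_force: [-0.1, -0.6, -0.5]
opening: 0.848
time_s: 11.6
eef_pos: [0.4987, 0.2483, 0.0407]
eef_rot: [0.706, -0.018, 0.707, 0.017]
wrist_force: [-0.3, 1.0, 0.0]
opening: 0.997
time_s: 12.1
eef_pos: [0.4996, 0.2475, 0.0426]
eef_rot: [0.707, -0.018, 0.707, 0.017]
wrist_force: [-1.6, -4.8, 6.1]
opening: 0.447
[ 0.25  0.35  1.77 -0.    1.03 -1.37] [0.49956809 0.24752909 0.04256106] 0.4488592153605941 [-2.17903244 -4.58173027  3.74795809] [-0.89328033  0.31299436  0.02226947] jaw 92.864754094446
```

Knob is gripped (0.447). Turning clockwise.

```bash
python3 -m jog '[0,0,0,8,0,0,0,0,16,0,0,0,0,24,0,0,0,0,32,0,0,0,0,40,0]'
python3 -m jog '[0,0,0,8,0,0,0,0,16,0,0,0,0,24,0,0,0,0,32,0,0,0,0,40,0]'
python3 -m jog '[0,0,0,8,0,0,0,0,16,0,0,0,0,24,0,0,0,0,32,0,0,0,0,40,0]'
python3 -m jog '[0,0,0,8,0,0,0,0,16,0,0,0,0,16,0,0,0,0,16,0,0,0,0,16,0]'
python3 -c "
from h import *
o,M=tool(); print(o['q'].round(2),o['torque'],'jaw',np.degrees(np.arctan2(M[1,1],M[0,1])))"
```

```text
time_s: 12.65
eef_pos: [0.4993, 0.2467, 0.0425]
eef_rot: [0.67, 0.226, 0.669, -0.228]
wrist_force: [-3.2, -8.7, 6.6]
opening: 0.45
time_s: 13.15
eef_pos: [0.4985, 0.2463, 0.0425]
eef_rot: [0.552, 0.441, 0.551, -0.444]
wrist_force: [-6.8, -11.2, 9.8]
opening: 0.447
time_s: 13.65
eef_pos: [0.4977, 0.2463, 0.0425]
eef_rot: [-0.368, -0.602, -0.367, 0.606]
wrist_force: [-9.5, -10.8, 13.3]
opening: 0.447
time_s: 14.15
eef_pos: [0.4973, 0.2466, 0.0425]
eef_rot: [-0.282, -0.647, -0.281, 0.651]
wrist_force: [-9.8, -10.5, 13.5]
opening: 0.452
[ 0.25  0.35  1.77 -0.    1.03  1.  ] [-1.46266796  1.6615339  -0.04397917] jaw -43.13596846592288
```

```bash
python3 -m jog '[0,0,0,0,80,0,0,0,0,80,-30,0,0,0,80,-80,0,0,0,80,-130,0,0,0,80]'
python3 -m jog '[-34,0,0,20,100,-34,0,0,40,100,-34,0,0,40,100,-34,0,0,40,100,-34,0,0,40,100]'
python3 - <<'E'
from h import *
c=np.load("c4.npy",allow_pickle=True).item(); p=ray(c,273.8,195.5,.088); print(p)
o,M=tool(); print(o["eef_pos"],o["q"].round(2),'jaw',np.degrees(np.arctan2(M[1,1],M[0,1]))); print(shift([p[0],p[1],.2]))
E
```

```text
time_s: 14.65
eef_pos: [0.4986, 0.2485, 0.1725]
eef_rot: [-0.281, -0.648, -0.281, 0.649]
wrist_force: [1.3, -0.8, 0.8]
opening: 0.801
time_s: 15.15
eef_pos: [0.4995, 0.2488, 0.206]
eef_rot: [0.04, 0.706, 0.041, -0.706]
wrist_force: [0.9, 0.2, -0.2]
opening: 1.003
[0.4759252  0.05987159 0.088     ]
[0.49945664 0.24877296 0.20602182] [0.25 0.14 1.65 0.   1.35 1.71] jaw -83.45772783665956
[  5.9 185.   44.9]
```

```bash
python3 -m jog '[0,40,10,0,100,0,90,25,0,100,0,140,40,0,100,0,185,45,0,100,0,185,45,0,100]'
python3 -m jog '[0,0,0,0,100,0,0,0,0,100,0,0,0,0,100,0,0,0,0,100,0,0,0,0,100]'
python3 -m jog '[0,0,0,0,100,0,0,0,0,100,0,0,0,0,100,0,0,0,0,100,0,0,0,0,100]'
python3 - <<'E'
from h import *
for i in range(2): im=optics.camera("wrist")[:,:,::-1]
c=optics.get_calibration("wrist"); cv2.imwrite("pics/w9.png",im);np.save("c9.npy",c,allow_pickle=True)
o,M=tool(); print(o["time_s"],o["eef_pos"],o["q"].round(2),'jaw',np.degrees(np.arctan2(M[1,1],M[0,1])))
E
```

```text
time_s: 15.65
eef_pos: [0.4771, 0.0544, 0.2062]
eef_rot: [0.041, 0.706, 0.039, -0.705]
wrist_force: [0.3, 1.2, 0.2]
opening: 0.998
time_s: 16.15
eef_pos: [0.4765, 0.0604, 0.2056]
eef_rot: [-0.043, -0.706, -0.043, 0.706]
wrist_force: [0.5, 0.4, 0.1]
opening: 1.0
time_s: 16.65
eef_pos: [0.4766, 0.0594, 0.2057]
eef_rot: [0.042, 0.706, 0.042, -0.706]
wrist_force: [-0.2, 0.2, -0.3]
opening: 0.998
16.75 [0.47659275 0.0593806  0.20570243] [-0.12 -0.04  1.84  0.    1.34  1.33] jaw -83.16131449240338
```

View pics/w9.png

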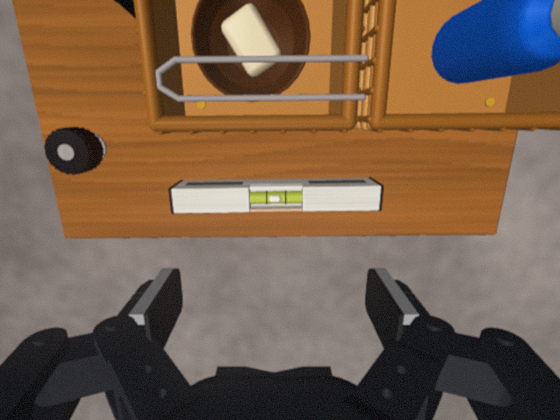

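The bubble now appears between its two lines at about (275,198). Measuring it precisely.

```bash
cat > bub.py <<'E'
from h import *
def bub(im,r0,r1,c0,c1):
    h=cv2.cvtColor(im,cv2.COLOR_BGR2HSV)[r0:r1,c0:c1]
    g=(h[...,0]>20)&(h[...,0]<50)&(h[...,1]>110)
    rows=np.where(g.sum(1)>15)[0]; 
    cols=np.where(g[rows[0]:rows[-1]+1].sum(0)>=2)[0]; print("green rows",r0+rows[0],r0+rows[-1],"cols",c0+cols[0],c0+cols[-1])
    s=h[rows[0]:rows[-1]+1]
    print("sat",s[...,1].min(0).tolist()); print("val",s[...,2].mean(0).astype(int).tolist())
E
python3 -c "
from bub import *
bub(cv2.imread('pics/w9.png'),185,212,240,312)
c=np.load('c9.npy',allow_pickle=True).item()
A=ray(c,172,205,.088);B=ray(c,381,202,.088);print(A,B,(A+B)/2,np.linalg.norm(A-B),np.degrees(np.arctan2(*(A-B)[[1,0]])))
p=ray(c,276,198,.088);print(p,shift([p[0],p[1],.1]))
"
```

```text
green rows 192 202 cols 250 301
sat [13, 13, 14, 14, 13, 13, 12, 12, 14, 47, 121, 113, 96, 104, 106, 109, 126, 122, 125, 125, 127, 127, 123, 128, 127, 119, 99, 126, 129, 64, 7, 6, 12, 12, 14, 14, 14, 13, 17, 19, 32, 107, 134, 129, 131, 114, 115, 122, 124, 116, 121, 116, 113, 114, 111, 112, 108, 117, 113, 114, 117, 107, 41, 14, 13, 15, 15, 13, 14, 13, 15, 14]
val [223, 223, 223, 222, 222, 222, 224, 224, 196, 147, 174, 188, 184, 184, 185, 184, 184, 185, 184, 184, 185, 185, 185, 186, 187, 165, 109, 143, 181, 193, 200, 203, 200, 200, 200, 199, 199, 199, 193, 176, 164, 174, 185, 187, 164, 104, 140, 181, 188, 185, 186, 184, 185, 185, 184, 185, 185, 185, 184, 185, 184, 179, 183, 221, 222, 220, 219, 219, 218, 219, 218, 218]
[0.45962882 0.1540472  0.088     ] [ 0.48595413 -0.04044151  0.088     ] [0.47279147 0.05680284 0.088     ] 0.19626227852463887 97.70850703524276
[0.47805443 0.05773559 0.088     ] [105.7   1.8  -1.3]
```

Bubble at 274.7 px, lines at 266.2 and 285.2 (middle 275.7), so it is about 1 mm off centre. Now lowering the open fingers, spread along the level, to press on the metal either side of the window.

```bash
python3 -m jog '[40,1.5,0,-0.5,100,80,1.5,0,-0.5,100,110,1.5,0,-0.5,100,130,1.5,0,-0.5,100,138,1.5,0,-0.5,100]'
python3 -m jog '[1,0,0,0,100,2,0,0,0,100,3,0,0,0,100,4,0,0,0,100,4,0,0,0,100]'
python3 -m jog '[1,0,0,0,100,2,0,0,0,100,3,0,0,0,100,4,0,0,0,100,4,0,0,0,100]'
```

```text
time_s: 17.25
eef_pos: [0.475, 0.0581, 0.0655]
eef_rot: [-0.045, -0.704, -0.045, 0.707]
wrist_force: [-0.4, -0.9, -0.2]
opening: 0.998
time_s: 17.75
eef_pos: [0.4772, 0.0579, 0.0643]
eef_rot: [0.045, 0.706, 0.045, -0.705]
wrist_force: [0.1, 0.8, 0.0]
opening: 1.001
time_s: 18.25
eef_pos: [0.4766, 0.0579, 0.0595]
eef_rot: [-0.045, -0.706, -0.045, 0.706]
wrist_force: [0.7, -0.0, -0.1]
opening: 1.004
```

```bash
python3 -m jog '[1,0,0,0,100,2,0,0,0,100,3,0,0,0,100,4,0,0,0,100,4,0,0,0,100]' | grep -E "pos|force"
python3 -m jog '[1,0,0,0,100,2,0,0,0,100,2,0,0,0,100,2,0,0,0,100,2,0,0,0,100]'| grep -E "pos|force"
```

```text
eef_pos: [0.4766, 0.058, 0.0555]
wrist_force: [0.5, 0.1, -0.2]
eef_pos: [0.4768, 0.0579, 0.0537]
wrist_force: [-0.4, -0.2, -0.0]
```

```bash
python3 -m jog '[1,0,0,0,100,1,0,0,0,100,1,0,0,0,100,1,0,0,0,100,1,0,0,0,100]'| grep -E "pos|force"; python3 -c "from bench import status; print(status.get_obs()['torque'])"
```

```text
eef_pos: [0.4768, 0.058, 0.0527]
wrist_force: [0.1, -0.5, -0.3]
[ 0.03725181 -0.00281603  0.04894519]
```

```bash
for i in 1; do python3 -m jog '[1,0,0,0,100,1,0,0,0,100,1,0,0,0,100,1,0,0,0,100,1,0,0,0,100]'| grep -E "pos|force"; python3 -m jog '[1,0,0,0,100,1,0,0,0,100,1,0,0,0,100,1,0,0,0,100,1,0,0,0,100]'| grep -E "pos|force"; done; python3 -c "from bench import status; print(status.get_obs()['torque'])"
```

```text
eef_pos: [0.4768, 0.0579, 0.0517]
wrist_force: [-0.2, 0.6, -0.1]
eef_pos: [0.4768, 0.0579, 0.0507]
wrist_force: [1.0, 0.3, 0.6]
[0.03744931 0.01457828 0.02844442]
```

```bash
python3 -m jog '[1,0,0,0,100,1,0,0,0,100,1,0,0,0,100,1,0,0,0,100,1,0,0,0,100]'| grep -E "pos|force"; python3 -m jog '[1,0,0,0,100,1,0,0,0,100,1,0,0,0,100,1,0,0,0,100,1,0,0,0,100]'| grep -E "pos|force"; python3 -c "from bench import status; print(status.get_obs()['torque'])"
```

```text
eef_pos: [0.4769, 0.058, 0.0498]
wrist_force: [-0.5, -0.0, 2.0]
eef_pos: [0.4771, 0.058, 0.0498]
wrist_force: [-4.2, -0.7, 11.8]
[ 0.25049964  0.623118   -0.03434713]
```

```bash
python3 -m jog '[-0.1,0,0.4,0,100,-0.1,0,0.4,0,100,-0.1,0,0.4,0,100,-0.1,0,0.4,0,100,-0.1,0,0.4,0,100]'| grep -E "pos|force"; python3 -m jog '[0,0,0,0,100,0,0,0,0,100,0,0,0,0,100,0,0,0,0,100,0,0,0,0,100]'| grep -E "pos|force|time"
python3 - <<'E'
from h import *
im=optics.camera("wrist")[:,:,::-1]; cv2.imwrite("pics/w10.png",im); o=status.get_obs(); print(o["torque"],o["wrist_force"],o["opening"])
E
```

```text
eef_pos: [0.477, 0.0579, 0.0498]
wrist_force: [-2.6, 1.1, 9.7]
time_s: 22.75
eef_pos: [0.477, 0.0579, 0.0498]
wrist_force: [-3.0, 0.0, 9.5]
[0.24545471 0.35681001 0.037188  ] [-2.68392546  0.91498602  9.72328918] 0.9997199058014675
```

View pics/w10.png

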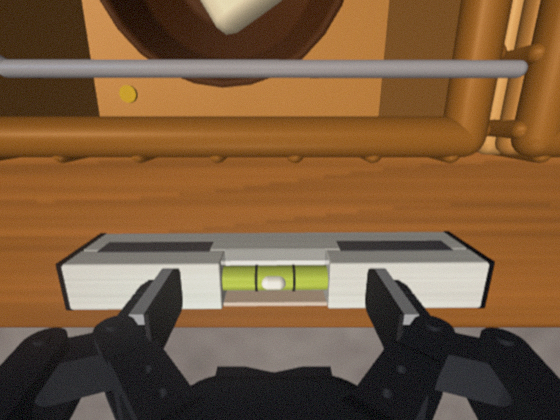

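Pressed with 9.7 N, fingertips on the metal on both sides. The bubble at about (273,283) sits between the lines at 257 and 294, about 1.2 mm off the middle. Handing in.

```bash
python3 -c "from bench import hand_in; print(hand_in())"
```

```text
the job is handed in; nothing more can be done
None
```

I levelled the shelf and handed the job in at about 22.8 s, with the arm still pressing the level down and the bubble between its lines. I have no verdict back.

- **Placing:** I laid the aluminium level on the strip about 54 mm from the front edge. It was within about half a degree of parallel when set down.
- **Levelling:** I turned the knob about 136° clockwise and let go. The bubble moved from about 7 mm off to about 1 mm off centre, towards the left end.
- **Last checks while pressing:** the wrist force read 9.7 N down with about 3 N sideways. The fingertips were on the metal on both sides of the window. The bubble was about 1.2 mm off, inside the 3 mm limit.

What went wrong or disagreed:
- **First grip on the knob missed:** the real fingertips sat about 25 mm higher than the TCP reading implied, so they closed above the knob. A short test touch pressed on the knob top with 24 N, and I regripped about 25 mm lower.
- **Push not quite even:** the moment suggests slightly more load on the left finger, roughly 60/40.
- **Not re-measured:** I did not measure the bottle, dish and mug again. The dish looked untouched in the last picture, and the arm kept clear of all three.
- **Picture budget:** I viewed 12 pictures, two over the budget of 10.

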